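# Screw home the torque plug of a chin-rest foot

## Robot

A 7-joint arm with a two-finger parallel gripper is mounted at the origin on the work surface. World frame = base frame: x ahead of the robot, y to its left, z up, the work surface at z = 0. Lengths are in m, angles in rad, forces in N, time in s.
With the tool pointing down it reaches from about 0.425 to 0.95 m from the base axis. Payload 16.7 kg.
Tool frame: the origin (TCP) lies between the finger pads; the fingertips stand ctrl.tcp_to_tips ahead of it and the grasp point (between the pads) lies 11 mm behind it (ctrl.tcp_to_tips is the distance from the TCP to the fingertips, in m); z points along the fingers, y is the direction in which the jaws open and shut (so a half turn about z gives the same grasp; the last joint's range is limited). The gripper opens to 94 mm and grips with 3 to 60 N. Pads are 16 mm wide; open, the fingers measure 119 mm over their backs; the gripper's body (75 mm by 177 mm) begins 78 mm behind the grasp point.
Start: joints at [0.972, 0.426, 0.074, 1.606, -0.034, 1.111, -0.067], TCP at [0.293, -0.608, 0.213] pointing down, gripper open.
Joint ranges: [-2.85, 2.85], [-0.5, 2.14], [-1.23, 1.37], [0.21, 2.46], [-1.02, 4.16], [0.16, 2.05], [-2.73, 2.73]. Speed limits (rad/s): [1.89, 1.89, 2.39, 2.39, 3.01, 3.01, 3.01].

## Interface

Orientations are given as a rotation vector (axis times angle).
In Python, from workcell import ctrl gives the robot as it stands. The module is installed in compiled form; this text tells all that it offers.
- The arm moves only by the tool send_rows, never from a script. Its arguments are lists of equal length, an entry for each row: "rot": the turn, a rotation vector about the tool's x, y, z each as a share of pi/2 rad, from -1 to 1, a list of three; "slide": the shift along the tool's x, y, z each as a share of 200 mm, from -1 to 1, a list of three; "fingers": the closure, from 0 (fully open) to 1 (shut). A call has 1 to 12 rows; each row is the pose to reach, as a shift and turn from the pose commanded when the call began, along the tool's axes at that moment; what a row does not reach only later rows make up. A row lasts 1/12 s, in which the tool goes at most 41.7 mm and 7.16 degrees, less where a joint would pass 70% of its speed; a pose out of reach is approached as far as the arm can. A call with a number of a shift or a turn outside -1 to 1 is refused whole. A call with a gripper value outside its range is refused whole. The fingers move at their own pace and stop on an object; "grip_force" is the grip in N (left out, the last holds). Time passes only in rows, so rows that repeat a pose let the fingers close. It gives the time, the measured TCP pose, the force and the opening at its end, in the units of the state.
- ctrl.read_state(): the state, without advancing time (a new reading comes with each control period).
- ctrl.snapshot(name): name is "scene" or "top" or "wrist"; returns the picture (420x560x3 uint8, red, green, blue); there is no depth.
- ctrl.camera_info(name): a dict with "fov_y" (degrees; the focal length in pixels is half the picture's height over the tangent of half this angle, whatever the lens; pixels are square), "cx", "cy" (the principal point, pixels), "T" (4x4, takes a point from camera to world coordinates). Camera axes: x right, y down, z forward; pixel columns grow to the right and rows downward; lengths in m; the calibration is good to about 2 mm. A picture is of the moment at which its call begins: read the wrist's pose just before it. camera_info takes no time and is no camera call; for the wrist camera it gives the pose at the moment of the call.
- ctrl.hand_in(): hands the job in, once; it reports no verdict.
The state is a dict: "time": time; "joints": joint angles; "joint_vel": joint speeds; "tau": joint torques, N m; "tcp_pos": TCP position; "ee_rot": TCP orientation; "force": force on the tool from outside, world axes, zero at the start; "moment": the same for the moment, N m; "opening": finger opening in m.
Only numpy, scipy, OpenCV 4.12 (cv2) and the standard library are available. Lean on these libraries where they do the work, as an engineer would, in place of code of your own. Each camera call takes 0.05 s, during which the arm holds its last target.

## Task

The chin rest has been taken off, and one of the two white table feet has its black blanking plug only standing loose in the threaded socket. Without lifting it out or forcing it, turn the plug backward (anticlockwise from above) until you feel it drop into the start of the thread, then screw it forward until its flange sits fully down on the steel rim and tighten until the torque knob gives. Let go of it and do not disturb the small things on the table.

Things in the scene. Friction and masses are not known exactly. Their poses are not given: they have to be found in the camera images.
- plug: The loose black blanking plug, about 0.17 kg. Origin: centre of its flange's underside, z up along its axis; 17 mm above the rim at the start. Flange 52 mm across, 5 mm thick. Below it, inside the socket, a steel shank 24 mm across, 52 mm long. After the drop, clockwise turning screws it down 24 mm a turn, 120 to 165 degrees in all, until the flange meets the rim.
- knob (a point): On the plug's axis, 26 mm above its origin: where to grip its round ribbed knob, 40 mm across, from 5 to 40 mm above the plug's origin. Any yaw will do.
- lugs (a point): On the plug's axis, 23 mm below its origin: level of its three brass lugs, 120 degrees apart, its thread, hidden in the bore. They stand on a flat land at first; clockwise they only run against a stop. Turned anticlockwise by 15 to 90 degrees they meet a stop just over the thread starts; there the plug, let down or lightly pushed, drops 6 to 8 mm.
- foot: White square foot block 84 x 84 x 50 mm, fixed to the table, holding a round steel socket 58 mm across that stands to 60 mm above the table; the loose plug is in this one. Origin: centre of its underside, on the table, z up. Bore 40 mm across with a three-start right-hand thread, whose angle is unknown.
- rim (a point): Centre of the top of that steel socket, 60 mm above the table: the flange's underside must come down to it.
- foot_b: The other foot, same size and look, its plug already fully down (knob top 100 mm above the table); fixed, not to be worked on. Origin: centre of its underside.
- penlight: Aluminium penlight lying on the table, 120 mm long, 15 mm high. Origin: centre of its underside.
- drops: White eye-drop bottle, 32 mm across, 70 mm tall, standing. Origin: centre of its underside.
- chin_cup: Black chin cup lying on the table, 50 x 114 mm, 22 mm high. Origin: centre of its underside.
- driver: Screwdriver lying on the table. Origin: underside.
- cup: White plastic cup, 72 mm across, 85 mm tall, standing. Origin: centre of its underside.
- click (a joint): Turn of the knob on the plug, rad, 0 to 0.35, clockwise. The knob is locked to the plug anticlockwise; clockwise it stays at 0 below 0.4 N m, gives 0.2 at 0.6 N m and springs back when let go. Once the flange is down another 10 to 45 degrees clockwise take up the thread's play and more make the knob give by 0.2 or more. If it gives by 0.2 while the flange is still up, the thread is being forced.

How it is judged:
On the way, in this order (a step that is already met when the one before it is completed fails the run):
1. the plug has dropped, upright, into the start of the thread and is not yet screwed down (z of plug in the frame of rim between 0.003 and 0.013 m and angle between plug's own z axis and vertical below 0.12 rad), for 0.1 s.
2. with the flange down on the rim the torque knob gives by at least 0.2 rad (z of plug in the frame of rim below 0.0015 m and value of joint click above 0.2 rad), for 0.04 s.
At the end, for the whole second after the job is handed in: The plug is at rest, screwed down in its socket: flange underside within 1.5 mm of the steel rim, within 3 mm of centre, upright within 0.05 rad, and released. The knob has sprung back to within 0.1 rad (z of plug in the frame of rim below 0.0015 m and horizontal distance between plug and rim below 0.003 m and angle between plug's own z axis and vertical below 0.05 rad and linear speed of plug below 0.01 m/s and value of joint click below 0.1 rad); the robot touches nothing.
It fails at once if the plug is lifted out (flange more than 30 mm above the rim) (z of plug in the frame of rim above 0.03 m).
It fails at once if another loose thing on the table (penlight, drops, chin cup, screwdriver, cup) is shifted by more than 20 mm (distance of any of penlight, drops, chin_cup, driver, cup from where it was at the start of the episode above 0.02 m).
It fails at once if the thread is forced: the torque knob gives by 0.2 rad while the flange is more than 3 mm above the rim (z of plug in the frame of rim above 0.003 m and value of joint click above 0.2 rad).
It also fails if it takes over 54 s, if anything falls off the work surface, if the arm or the gripper's body presses on something with over 40 N, if the wrist force passes 120 N, or if a joint passes its speed limit or range.

## Working session

There is one attempt and no reset: what is moved stays moved. The work goes in short steps, Python scripts to look and compute and a tool call to move; the robot and the scene stay as the last step left them, time stands still between calls to the robot, and variables do not carry over. Pictures are saved under pics/ and viewed, and the job is handed in when it is done.

Besides the shell and the picture viewer there is one more tool, called after "Call:" by a JSON object that holds its "method" and its "body", one argument or row to a line. send_rows: Moves the arm, as the interface text tells. Its arguments: {"type":"object","properties":{"rot":{"type":"array"},"slide":{"type":"array"},"fingers":{"type":"array"},"grip_force":{"type":"number"}},"required":["rot","slide","fingers"]}

```bash
mkdir -p pics; ls; python3 - <<'E'
from workcell import ctrl
import cv2,numpy as np
np.set_printoptions(precision=4,suppress=True)
print(ctrl.read_state(), ctrl.tcp_to_tips)
for n in("scene","top","wrist"):
    print(n,ctrl.camera_info(n))
    cv2.imwrite(f"pics/{n}0.png",ctrl.snapshot(n)[:,:,::-1])
E
```

```text
pics
{'time': 0.0, 'joints': array([ 0.9715,  0.4267,  0.0739,  1.6066, -0.0341,  1.1108, -0.0671]), 'joint_vel': array([-0.0016,  0.0016, -0.0003,  0.0012, -0.0002, -0.0008,  0.0002]), 'tau': array([ -0.0013, -93.5825,   3.6649, -45.4197,  -0.0493,   0.0202,
         0.0001]), 'tcp_pos': array([ 0.2933, -0.6075,  0.2128]), 'ee_rot': array([-3.0613, -0.7003,  0.0006]), 'force': array([-0.6275, -0.2216,  0.8181]), 'moment': array([ 0.006 , -0.0041, -0.0077]), 'opening': 0.09417714373432501} 0.008
scene {'fov_y': 50.72376585962418, 'cx': 276.46601868647656, 'cy': 211.8629938754351, 'T': array([[ 0.3523,  0.7921, -0.4984,  1.0899],
       [ 0.9359, -0.2981,  0.1878, -0.2011],
       [ 0.0002, -0.5326, -0.8464,  0.9907],
       [ 0.    ,  0.    ,  0.    ,  1.    ]])}
top {'fov_y': 45.64049474857215, 'cx': 287.8049378524071, 'cy': 205.48267033256596, 'T': array([[ 0.0178, -0.9852,  0.1705,  0.397 ],
       [-0.9996, -0.0142,  0.0224, -0.021 ],
       [-0.0197, -0.1708, -0.9851,  1.2038],
       [ 0.    ,  0.    ,  0.    ,  1.    ]])}
wrist {'fov_y': 62.49753467952784, 'cx': 276.3718213671699, 'cy': 206.06089939186353, 'T': array([[ 0.4351, -0.8735, -0.2185,  0.3557],
       [-0.9004, -0.4223, -0.1048, -0.5777],
       [-0.0008,  0.2423, -0.9702,  0.3841],
       [ 0.    ,  0.    ,  0.    ,  1.    ]])}
```

View pics/scene0.png

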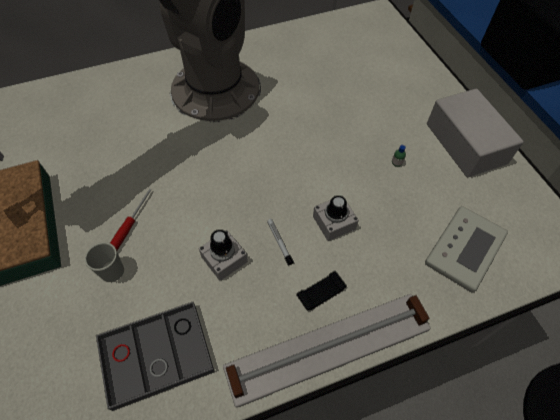

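View pics/top0.png

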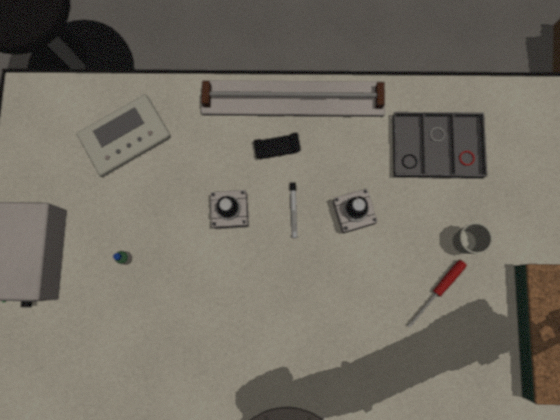

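View pics/wrist0.png

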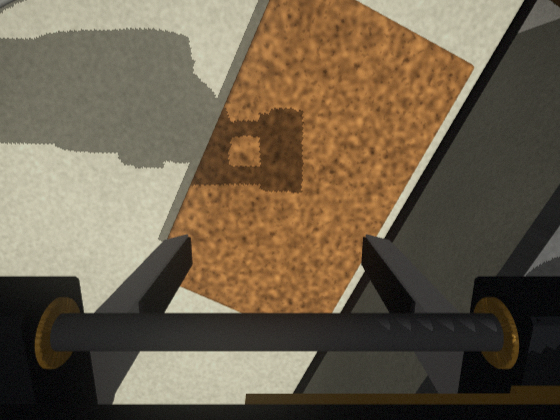

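```bash
python3 - <<'E'
import cv2,numpy as np
t=cv2.imread('pics/top0.png');s=cv2.imread('pics/scene0.png')
f=lambda im,x,y:cv2.resize(im[y:y+60,x:x+66],None,fx=6,fy=6,interpolation=cv2.INTER_CUBIC)
cv2.imwrite('pics/c1.png',np.clip(1.6*np.vstack([np.hstack([f(t,195,178),f(t,322,180)]),np.hstack([f(s,304,182),f(s,190,218)])]),0,255).astype(np.uint8)[:,:])
im=cv2.imread('pics/c1.png');print(im.shape)
cv2.imwrite('pics/c1.png',cv2.resize(im,(660,600)))
E
```

```text
(720, 792, 3)
```

View pics/c1.png

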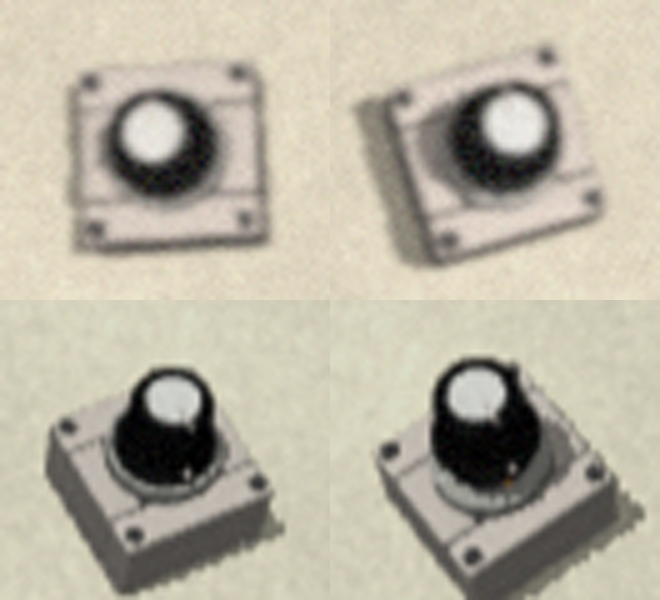

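```bash
cat > h.py <<'E'
import numpy as np,cv2
from workcell import ctrl
np.set_printoptions(precision=4,suppress=True)
def ray(info,uv):
    f=210/np.tan(np.radians(info['fov_y']/2)); T=info['T']
    d=T[:3,:3]@np.array([(uv[0]-info['cx'])/f,(uv[1]-info['cy'])/f,1]); return T[:3,3],d/np.linalg.norm(d)
def tri(rs):
    A=sum(np.eye(3)-np.outer(d,d) for o,d in rs); b=sum((np.eye(3)-np.outer(d,d))@o for o,d in rs)
    p=np.linalg.solve(A,b); return p,[np.linalg.norm(np.cross(p-o,d)) for o,d in rs]
def onz(r,z): o,d=r; return o+d*(z-o[2])/d[2]
def proj(info,p):
    f=210/np.tan(np.radians(info['fov_y']/2)); q=np.linalg.inv(info['T'])@np.append(p,1); return f*q[0]/q[2]+info['cx'],f*q[1]/q[2]+info['cy']
E
python3 - <<'E'
from h import *
t=ctrl.camera_info('top');s=ctrl.camera_info('scene')
for a,b in(((359,205.2),(219.2,236.4)),((225.4,204.2),(338.4,201.6))):
    print(tri([ray(t,a),ray(s,b)]))
# other things at z~0
for n,uv in dict(pen1=(293,184),pen2=(294,236),chin=(277,146),cup=(466,240)).items(): print(n,onz(ray(t,uv),0.01))
from scipy.spatial.transform import Rotation as R
print(R.from_rotvec(ctrl.read_state()['ee_rot']).as_matrix())
E
```

```text
(array([ 0.5889, -0.1521,  0.1138]), [np.float64(0.0014777817520500456), np.float64(0.0014777817520500735)])
(array([0.5896, 0.146 , 0.0985]), [np.float64(0.0011268656876271667), np.float64(0.001126865687627093)])
pen1 [ 0.6571 -0.0056  0.01  ]
pen2 [ 0.5295 -0.01    0.01  ]
chin [0.753  0.0357 0.01  ]
cup [ 0.5263 -0.4199  0.01  ]
[[ 0.9006  0.4347 -0.0005]
 [ 0.4347 -0.9006  0.0009]
 [-0.0001 -0.001  -1.    ]]
```

Call:
{"method": "send_rows", "body": {
  "rot": [
    [0,0,0],
    [0,0,0],
    [0,0,0],
    [0,0,0],
    [0,0,0],
    [0,0,0]
  ],
  "slide": [
    [0.17,-0.1,0],
    [0.34,-0.2,0],
    [0.51,-0.31,0],
    [0.68,-0.41,0],
    [0.85,-0.515,0],
    [1,-0.606,0]
  ],
  "fingers": [0,0,0,0,0,0]
}}

```text
time: 0.65
tcp_pos: [0.4219, -0.4093, 0.2134]
ee_rot: [-3.062, -0.702, -0.0]
force: [1.4, -0.6, -0.1]
opening: 0.0939
```

Call:
{"method": "send_rows", "body": {
  "rot": [
    [0,0,0],
    [0,0,0],
    [0,0,0],
    [0,0,0],
    [0,0,0],
    [0,0,0]
  ],
  "slide": [
    [0.17,-0.1,0],
    [0.34,-0.2,0],
    [0.51,-0.31,0],
    [0.68,-0.41,0],
    [0.85,-0.515,0],
    [1,-0.606,0]
  ],
  "fingers": [0,0,0,0,0,0]
}}

```text
time: 1.15
tcp_pos: [0.5493, -0.2131, 0.2135]
ee_rot: [-3.062, -0.702, -0.0]
force: [1.1, -0.1, -0.1]
opening: 0.094
```

```bash
python3 - <<'E'
from h import *
s=ctrl.read_state();print(s['time'],s['joints'],s['tcp_pos'],s['ee_rot'],s['force'])
i=ctrl.camera_info('wrist');cv2.imwrite('pics/w1.png',ctrl.snapshot('wrist')[:,:,::-1])
print(proj(i,[.589,-.152,.117]),i['T'])
np.savez('w1.npz',**i)
E
```

```text
1.15 [ 0.3679  0.2919 -0.1304  1.7959  0.0426  1.0565 -0.8981] [ 0.5493 -0.2131  0.2135] [-3.0619 -0.7018 -0.0003] [ 1.1233 -0.0831 -0.1042]
(np.float64(226.26553976965823), np.float64(128.9502555590912)) [[ 0.436  -0.8732 -0.2177  0.6116]
 [-0.9    -0.423  -0.1056 -0.1831]
 [ 0.0001  0.242  -0.9703  0.3848]
 [ 0.      0.      0.      1.    ]]
```

View pics/w1.png

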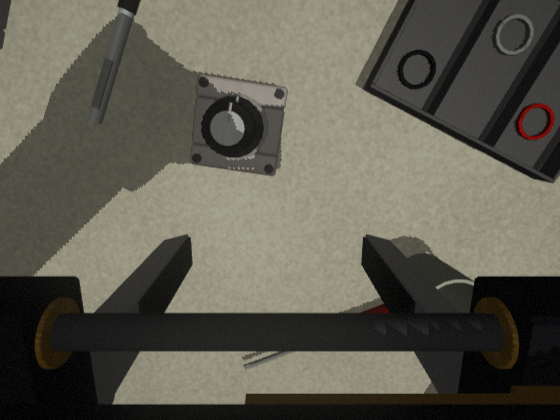

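```bash
python3 - <<'E'
from h import *
im=cv2.imread('pics/w1.png')
c=cv2.resize(im[70:180,180:300],None,fx=5,fy=5,interpolation=cv2.INTER_CUBIC);cv2.imwrite('pics/c2.png',np.clip(c*1.6,0,255).astype(np.uint8))
E
```

```text
(no output)
```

View pics/c2.png

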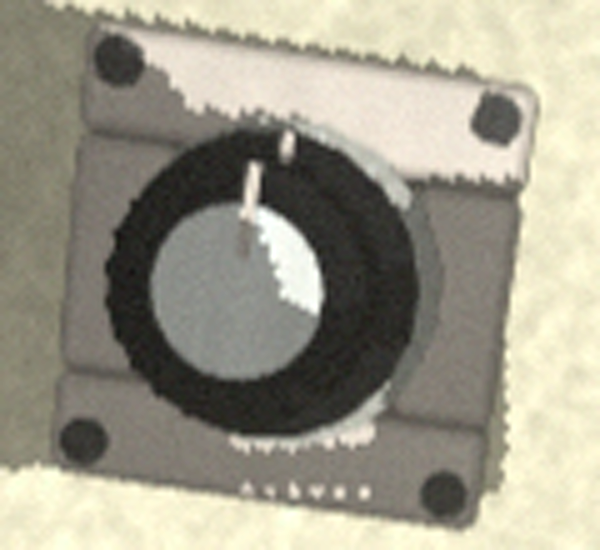

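```bash
python3 - <<'E'
from h import *
w=dict(np.load('w1.npz'));t=ctrl.camera_info('top');s=ctrl.camera_info('scene')
print(tri([ray(t,(359,205.2)),ray(s,(219.2,236.4)),ray(w,(227.4,128.2))]))
print(onz(ray(w,(227.4,128.2)),.117),onz(ray(w,(237.1,125.6)),.05),onz(ray(t,(359,205.2)),.117))
E
```

```text
(array([ 0.5892, -0.1522,  0.1139]), [np.float64(0.0015456284822201246), np.float64(0.0014503842225714859), np.float64(0.00045975252426322296)])
[ 0.5899 -0.1525  0.117 ] [ 0.5906 -0.1522  0.05  ] [ 0.588  -0.1532  0.117 ]
```

Call:
{"method": "send_rows", "body": {
  "rot": [
    [0,0,-0.08],
    [0,0,-0.16],
    [0,0,-0.24],
    [0,0,-0.32],
    [0,0,-0.4],
    [0,0,-0.48],
    [0,0,-0.56],
    [0,0,-0.64],
    [0,0,-0.72],
    [0,0,-0.8],
    [0,0,-0.88],
    [0,0,-0.94]
  ],
  "slide": [
    [0.16,-0.09,0],
    [0.315,-0.184,0],
    [0.315,-0.184,0],
    [0.315,-0.184,0],
    [0.315,-0.184,0],
    [0.315,-0.184,0],
    [0.315,-0.184,0],
    [0.315,-0.184,0],
    [0.315,-0.184,0],
    [0.315,-0.184,0],
    [0.315,-0.184,0],
    [0.315,-0.184,0]
  ],
  "fingers": [0,0,0,0,0,0,0,0,0,0,0,0]
}}

```text
time: 2.2
tcp_pos: [0.5888, -0.1554, 0.2133]
ee_rot: [-1.785, -2.585, 0.0]
force: [-0.7, -0.5, 0.1]
opening: 0.0939
```

```bash
python3 - <<'E'
from h import *
s=ctrl.read_state();print(s['time'],s['joints'],s['tcp_pos'],s['ee_rot'],s['force'],s['moment'])
i=ctrl.camera_info('wrist');cv2.imwrite('pics/w2.png',ctrl.snapshot('wrist')[:,:,::-1])
print(proj(i,[.59,-.1525,.117]))
np.savez('w2.npz',**i)
from scipy.spatial.transform import Rotation as R
print(R.from_rotvec(s['ee_rot']).as_matrix())
E
```

```text
2.2 [ 0.4802  0.3491 -0.4131  1.7376  0.1556  1.0877  0.3787] [ 0.5888 -0.1554  0.2133] [-1.7851 -2.5847  0.0002] [-0.6865 -0.5002  0.1483] [ 0.0001 -0.1068  0.0666]
(np.float64(280.18689975899775), np.float64(206.84896989625307))
[[-0.3541  0.9352 -0.0004]
 [ 0.9352  0.3541  0.0001]
 [ 0.0002 -0.0003 -1.    ]]
```

View pics/w2.png

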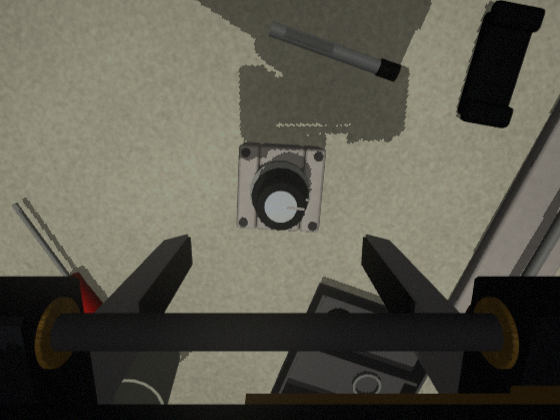

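Call:
{"method": "send_rows", "body": {
  "rot": [
    [0,0,-0.06],
    [0,0,-0.1],
    [0,0,-0.1],
    [0,0,-0.1]
  ],
  "slide": [
    [0.01,0.01,0.1],
    [0.01,0.01,0.2],
    [0.01,0.01,0.25],
    [0.01,0.01,0.25]
  ],
  "fingers": [0,0,0,0]
}}

```text
time: 2.58
tcp_pos: [0.5888, -0.1526, 0.1612]
ee_rot: [-1.589, -2.706, 0.002]
force: [-0.3, 0.3, -0.0]
opening: 0.0945
```

```bash
cat > st.py <<'E'
from h import *
from scipy.spatial.transform import Rotation as R
s=ctrl.read_state();print(s['time'],s['joints'],s['tcp_pos'],'F',s['force'],'M',s['moment'],'op',s['opening'])
M=R.from_rotvec(s['ee_rot']).as_matrix();print('yaw',np.degrees(np.arctan2(M[1,0],M[0,0])),'tilt',M[:2,2])
d=np.array([.590,-.1525,0.094])-s['tcp_pos'];print('d tool share',M.T@d/.2)
E
python3 st.py
```

```text
2.5833 [ 0.487   0.4043 -0.432   1.7863  0.1965  0.9973  0.4864] [ 0.5888 -0.1526  0.1612] F [-0.3441  0.2536 -0.    ] M [ 0.0327 -0.0943  0.0385] op 0.09445337368725304
yaw 119.13605215832749 tilt [-0.0036  0.001 ]
d tool share [-0.0033  0.0066  0.3359]
```

Call:
{"method": "send_rows", "body": {
  "rot": [
    [0,0,0],
    [0,0,0],
    [0,0,0],
    [0,0,0],
    [0,0,0]
  ],
  "slide": [
    [-0.003,0.006,0.1],
    [-0.003,0.006,0.2],
    [-0.003,0.006,0.28],
    [-0.003,0.006,0.336],
    [-0.003,0.006,0.336]
  ],
  "fingers": [0,0,0,0,0]
}}

```text
time: 3.0
tcp_pos: [0.5907, -0.1525, 0.0948]
ee_rot: [-1.588, -2.708, 0.001]
force: [-0.3, -0.4, 0.2]
opening: 0.094
```

```bash
python3 st.py; python3 - <<'E'
from h import *
cv2.imwrite('pics/w3.png',ctrl.snapshot('wrist')[:,:,::-1])
E
```

```text
3.0 [ 0.4659  0.4818 -0.4116  1.8348  0.2432  0.877   0.4492] [ 0.5907 -0.1525  0.0948] F [-0.3318 -0.3955  0.2206] M [ 0.0451 -0.0713 -0.0245] op 0.0940111806998338
yaw 119.23087546597054 tilt [-0.0024  0.0005]
d tool share [ 0.0015 -0.0031  0.0042]
```

View pics/w3.png

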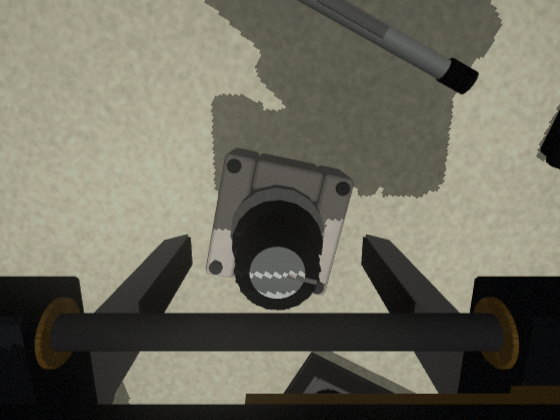

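Call:
{"method": "send_rows", "body": {
  "rot": [
    [0,0,0],
    [0,0,0],
    [0,0,0],
    [0,0,0],
    [0,0,0],
    [0,0,0],
    [0,0,0],
    [0,0,0]
  ],
  "slide": [
    [0,0,0],
    [0,0,0],
    [0,0,0],
    [0,0,0],
    [0,0,0],
    [0,0,0],
    [0,0,0],
    [0,0,0]
  ],
  "fingers": [1,1,1,1,1,1,1,1],
  "grip_force": 15
}}

```text
time: 3.72
tcp_pos: [0.5916, -0.1525, 0.0964]
ee_rot: [1.586, 2.712, 0.0]
force: [-0.2, 0.3, -0.3]
opening: 0.0442
```

```bash
python3 st.py
```

```text
3.7167 [ 0.4666  0.48   -0.4127  1.8339  0.2432  0.8773  0.4514] [ 0.5916 -0.1525  0.0964] F [-0.1877  0.3152 -0.2822] M [-0.0001 -0.1164  0.0104] op 0.04421918754230089
yaw 119.36218013966803 tilt [0.0001 0.    ]
d tool share [ 0.0039 -0.0068  0.0118]
```

Call:
{"method": "send_rows", "body": {
  "rot": [
    [0,0,0],
    [0,0,0],
    [0,0,0],
    [0,0,0]
  ],
  "slide": [
    [0,0,0],
    [0,0,0],
    [0,0,0],
    [0,0,0]
  ],
  "fingers": [1,1,1,1]
}}

```text
time: 4.05
tcp_pos: [0.5916, -0.1525, 0.0963]
ee_rot: [1.586, 2.712, 0.0]
force: [-0.1, -0.5, 0.2]
opening: 0.0398
```

```bash
python3 st.py
```

```text
4.05 [ 0.4666  0.4801 -0.4127  1.8339  0.2432  0.8773  0.4515] [ 0.5916 -0.1525  0.0963] F [-0.0677 -0.4815  0.1538] M [ 0.0475 -0.1536 -0.0228] op 0.03976758618814967
yaw 119.36821777074013 tilt [0.0001 0.0001]
d tool share [ 0.0038 -0.0069  0.0116]
```

Call:
{"method": "send_rows", "body": {
  "rot": [
    [0,0,-0.03],
    [0,0,-0.06],
    [0,0,-0.09],
    [0,0,-0.12],
    [0,0,-0.15],
    [0,0,-0.18],
    [0,0,-0.18]
  ],
  "slide": [
    [0,0,0.004],
    [0,0,0.004],
    [0,0,0.004],
    [0,0,0.004],
    [0,0,0.004],
    [0,0,0.004],
    [0,0,0.004]
  ],
  "fingers": [1,1,1,1,1,1,1]
}}

```text
time: 4.63
tcp_pos: [0.5922, -0.1526, 0.0961]
ee_rot: [1.183, 2.909, 0.001]
force: [0.3, 0.7, 6.0]
opening: 0.0397
```

```bash
python3 st.py
```

```text
4.6333 [ 0.5152  0.4913 -0.4771  1.8306  0.2835  0.8859  0.704 ] [ 0.5922 -0.1526  0.0961] F [0.2996 0.687  5.9689] M [-0.0443 -0.3383  0.0167] op 0.03974868644058118
yaw 135.74790517394288 tilt [ 0.0014 -0.0001]
d tool share [ 0.0083 -0.0075  0.0104]
```

Call:
{"method": "send_rows", "body": {
  "rot": [
    [0,0,-0.03],
    [0,0,-0.06],
    [0,0,-0.09],
    [0,0,-0.12],
    [0,0,-0.15],
    [0,0,-0.15]
  ],
  "slide": [
    [0,0,0],
    [0,0,0],
    [0,0,0],
    [0,0,0],
    [0,0,0],
    [0,0,0]
  ],
  "fingers": [1,1,1,1,1,1]
}}

```text
time: 5.13
tcp_pos: [0.5923, -0.1525, 0.0961]
ee_rot: [0.832, 3.028, 0.0]
force: [1.2, -0.6, 5.7]
opening: 0.0398
```

```bash
python3 st.py
```

```text
5.1333 [ 0.5549  0.5014 -0.5303  1.8281  0.3168  0.8953  0.9123] [ 0.5923 -0.1525  0.0961] F [ 1.1858 -0.6178  5.6964] M [ 0.0799 -0.3186  0.0227] op 0.03977671846813078
yaw 149.2541150512331 tilt [ 0.0015 -0.0001]
d tool share [ 0.0098 -0.0058  0.0105]
```

Call:
{"method": "send_rows", "body": {
  "rot": [
    [0,0,-0.03],
    [0,0,-0.06],
    [0,0,-0.09],
    [0,0,-0.12],
    [0,0,-0.15],
    [0,0,-0.15]
  ],
  "slide": [
    [0,0,0],
    [0,0,0],
    [0,0,0],
    [0,0,0],
    [0,0,0],
    [0,0,0]
  ],
  "fingers": [1,1,1,1,1,1]
}}

```text
time: 5.63
tcp_pos: [0.5917, -0.1525, 0.0956]
ee_rot: [0.472, 3.106, 0.0]
force: [0.5, -0.1, 0.6]
opening: 0.0398
```

```bash
python3 st.py
```

```text
5.6333 [ 0.594   0.5132 -0.5831  1.8264  0.3504  0.9059  1.1195] [ 0.5917 -0.1525  0.0956] F [ 0.5196 -0.0792  0.6256] M [ 0.1252 -0.2525  0.0753] op 0.03979720208786298
yaw 162.70059176866795 tilt [0.0003 0.0001]
d tool share [ 0.0081 -0.0023  0.0079]
```

Call:
{"method": "send_rows", "body": {
  "rot": [
    [0,0,0],
    [0,0,0],
    [0,0,0]
  ],
  "slide": [
    [0,0,0.005],
    [0,0,0.01],
    [0,0,0.01]
  ],
  "fingers": [1,1,1]
}}

```text
time: 5.88
tcp_pos: [0.592, -0.1522, 0.0941]
ee_rot: [0.478, 3.104, 0.0]
force: [0.3, 0.9, 7.3]
opening: 0.0395
```

```bash
python3 st.py
```

```text
5.8833 [ 0.5919  0.5148 -0.5813  1.8274  0.3516  0.9024  1.1141] [ 0.592  -0.1522  0.0941] F [0.2565 0.8819 7.3481] M [ 0.4122 -0.0764  0.2749] op 0.039517453898397975
yaw 162.4740925552274 tilt [0.001 0.   ]
d tool share [ 0.0093 -0.0044  0.0003]
```

Call:
{"method": "send_rows", "body": {
  "rot": [
    [0,0,-0.02],
    [0,0,-0.04],
    [0,0,-0.06],
    [0,0,-0.06]
  ],
  "slide": [
    [0,0,0],
    [0,0,0],
    [0,0,0],
    [0,0,0]
  ],
  "fingers": [1,1,1,1]
}}

```text
time: 6.22
tcp_pos: [0.5915, -0.1523, 0.0933]
ee_rot: [-0.329, -3.124, -0.0]
force: [0.7, 0.9, 0.5]
opening: 0.0399
```

```bash
python3 st.py
```

```text
6.2167 [ 0.6078  0.5206 -0.6026  1.8272  0.3657  0.9067  1.1987] [ 0.5915 -0.1523  0.0933] F [0.7056 0.884  0.5316] M [ 0.3688 -0.375   0.0219] op 0.03985276971773472
yaw 167.96793661318645 tilt [-0.0001  0.0003]
d tool share [ 0.007  -0.0026 -0.0034]
```

Call:
{"method": "send_rows", "body": {
  "rot": [
    [0,0,0],
    [0,0,0],
    [0,0,0],
    [0,0,0]
  ],
  "slide": [
    [0,0,0.007],
    [0,0,0.014],
    [0,0,0.02],
    [0,0,0.02]
  ],
  "fingers": [1,1,1,1]
}}

```text
time: 6.55
tcp_pos: [0.5914, -0.1526, 0.0893]
ee_rot: [-0.331, -3.124, 0.0]
force: [-0.3, 0.3, 0.3]
opening: 0.0396
```

```bash
python3 st.py
```

```text
6.55 [ 0.6056  0.5254 -0.5997  1.8297  0.3699  0.9002  1.1948] [ 0.5914 -0.1526  0.0893] F [-0.3188  0.28    0.32  ] M [-0.0067  0.056   0.0365] op 0.03956651062447907
yaw 167.91736297549937 tilt [-0.0003 -0.0001]
d tool share [ 0.0072 -0.0011 -0.0235]
```

Call:
{"method": "send_rows", "body": {
  "rot": [
    [0,0,0],
    [0,0,0],
    [0,0,0],
    [0,0,0]
  ],
  "slide": [
    [0,0,0.004],
    [0,0,0.007],
    [0,0,0.01],
    [0,0,0.01]
  ],
  "fingers": [1,1,1,1]
}}

```text
time: 6.88
tcp_pos: [0.5922, -0.1527, 0.0885]
ee_rot: [0.33, 3.123, -0.001]
force: [-2.9, -0.5, 13.9]
opening: 0.0402
```

```bash
python3 st.py; python3 - <<'E'
from h import *
cv2.imwrite('pics/s4.png',cv2.resize(ctrl.snapshot('scene')[190:290,170:290,::-1],None,fx=5,fy=5,interpolation=cv2.INTER_CUBIC))
E
```

```text
6.8833 [ 0.6049  0.5266 -0.5991  1.8298  0.3718  0.8975  1.1937] [ 0.5922 -0.1527  0.0885] F [-2.8963 -0.4677 13.8824] M [-0.1201  0.6895  0.0129] op 0.04022424041506403
yaw 167.93490117812158 tilt [ 0.0014 -0.0007]
d tool share [ 0.0111 -0.0013 -0.0273]
```

View pics/s4.png

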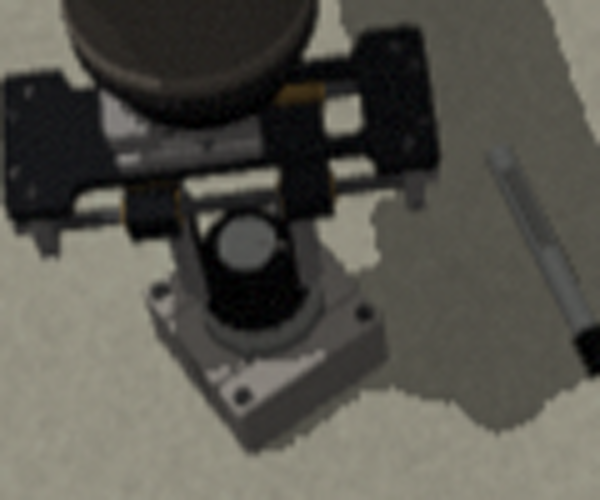

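Call:
{"method": "send_rows", "body": {
  "rot": [
    [0,0,0],
    [0,0,0.03],
    [0,0,0.06],
    [0,0,0.09],
    [0,0,0.12],
    [0,0,0.15],
    [0,0,0.18],
    [0,0,0.21],
    [0,0,0.21]
  ],
  "slide": [
    [0,0,-0.005],
    [0,0,-0.004],
    [0,0,-0.003],
    [0,0,-0.002],
    [0,0,-0.001],
    [0,0,0],
    [0,0,0.001],
    [0,0,0.0015],
    [0,0,0.0015]
  ],
  "fingers": [1,1,1,1,1,1,1,1,1]
}}

```text
time: 7.68
tcp_pos: [0.5918, -0.1523, 0.0876]
ee_rot: [0.843, 3.026, 0.0]
force: [-1.1, 0.4, 4.8]
opening: 0.0396
```

```bash
python3 st.py
```

```text
7.6833 [ 0.5488  0.5109 -0.5232  1.8342  0.3224  0.8809  0.9007] [ 0.5918 -0.1523  0.0876] F [-1.0961  0.366   4.8377] M [0.1541 0.11   0.0405] op 0.039573693473430614
yaw 148.87019801830598 tilt [ 0.0005 -0.0001]
d tool share [ 0.0071 -0.0053 -0.032 ]
```

Call:
{"method": "send_rows", "body": {
  "rot": [
    [0,0,0.04],
    [0,0,0.08],
    [0,0,0.12],
    [0,0,0.16],
    [0,0,0.2],
    [0,0,0.24],
    [0,0,0.28],
    [0,0,0.32],
    [0,0,0.36],
    [0,0,0.4],
    [0,0,0.4]
  ],
  "slide": [
    [0,0,0.0012],
    [0,0,0.0024],
    [0,0,0.0036],
    [0,0,0.0048],
    [0,0,0.006],
    [0,0,0.0072],
    [0,0,0.0084],
    [0,0,0.0096],
    [0,0,0.0108],
    [0,0,0.012],
    [0,0,0.012]
  ],
  "fingers": [1,1,1,1,1,1,1,1,1,1,1]
}}

```text
time: 8.6
tcp_pos: [0.5919, -0.1524, 0.0852]
ee_rot: [1.737, 2.617, 0.0]
force: [0.9, 0.2, 4.8]
opening: 0.0398
```

```bash
python3 st.py
```

```text
8.6 [ 0.4397  0.4895 -0.3785  1.8424  0.2331  0.8524  0.3462] [ 0.5919 -0.1524  0.0852] F [0.9438 0.2346 4.7522] M [-0.0955 -0.1155 -0.0682] op 0.03975156283426395
yaw 112.85550995338453 tilt [ 0.0007 -0.0002]
d tool share [ 0.0032 -0.009  -0.0441]
```

Call:
{"method": "send_rows", "body": {
  "rot": [
    [0,0,0.05],
    [0,0,0.1],
    [0,0,0.15],
    [0,0,0.2],
    [0,0,0.25],
    [0,0,0.3],
    [0,0,0.35],
    [0,0,0.4],
    [0,0,0.45],
    [0,0,0.5],
    [0,0,0.55],
    [0,0,0.6]
  ],
  "slide": [
    [0,0,0.0015],
    [0,0,0.003],
    [0,0,0.0045],
    [0,0,0.006],
    [0,0,0.0075],
    [0,0,0.009],
    [0,0,0.0105],
    [0,0,0.012],
    [0,0,0.0135],
    [0,0,0.015],
    [0,0,0.0165],
    [0,0,0.018]
  ],
  "fingers": [1,1,1,1,1,1,1,1,1,1,1,1]
}}

```text
time: 9.6
tcp_pos: [0.591, -0.1522, 0.0815]
ee_rot: [-2.734, -1.546, 0.001]
force: [-6.4, 2.0, 13.4]
opening: 0.0397
```

```bash
python3 st.py
```

```text
9.6 [ 0.2719  0.4722 -0.161   1.856   0.0995  0.8222 -0.4813] [ 0.591  -0.1522  0.0815] F [-6.4124  2.012  13.3746] M [0.5908 1.7547 0.1865] op 0.0397161709696011
yaw 58.9671651427711 tilt [-0.0011  0.0003]
d tool share [-0.0038 -0.0035 -0.0625]
```

```bash
python3 - <<'E'
from h import *
a=cv2.resize(ctrl.snapshot('scene')[200:280,180:280,::-1],None,fx=5,fy=5,interpolation=cv2.INTER_CUBIC)
b=cv2.resize(ctrl.snapshot('wrist')[130:330,150:400,::-1],None,fx=2,fy=2)
cv2.imwrite('pics/s5.png',np.clip(1.5*a,0,255).astype(np.uint8)); cv2.imwrite('pics/w5.png',np.clip(1.5*b,0,255).astype(np.uint8))
E
python3 st.py
```

```text
9.7 [ 0.2715  0.4723 -0.1605  1.8561  0.0997  0.8222 -0.4812] [ 0.5909 -0.1523  0.0814] F [-5.4878  0.5261  9.2965] M [ 0.0355  1.4906 -0.0731] op 0.03956686960516092
yaw 58.97565596811164 tilt [-0.0012 -0.0001]
d tool share [-0.0033 -0.0035 -0.0629]
```

View pics/s5.png

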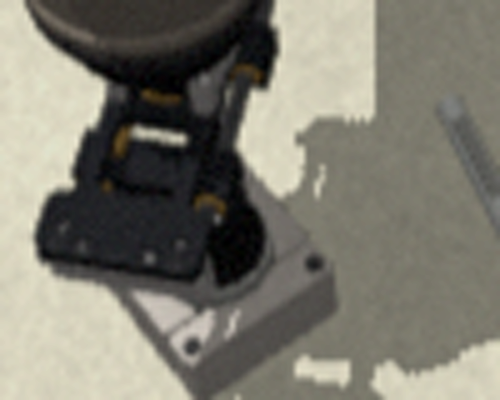

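View pics/w5.png

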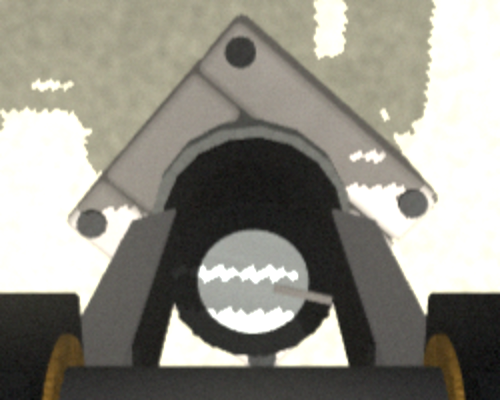

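Call:
{"method": "send_rows", "body": {
  "rot": [
    [0,0,0],
    [0,0,0.03],
    [0,0,0.06],
    [0,0,0.09],
    [0,0,0.12],
    [0,0,0.15],
    [0,0,0.18],
    [0,0,0.18]
  ],
  "slide": [
    [-0.002,-0.003,-0.002],
    [-0.002,-0.003,-0.001],
    [-0.002,-0.003,0],
    [-0.002,-0.003,0.001],
    [-0.002,-0.003,0.002],
    [-0.002,-0.003,0.003],
    [-0.002,-0.003,0.0035],
    [-0.002,-0.003,0.0035]
  ],
  "fingers": [1,1,1,1,1,1,1,1]
}}

```text
time: 10.37
tcp_pos: [0.5905, -0.1521, 0.0805]
ee_rot: [-2.924, -1.146, 0.001]
force: [-3.7, 2.0, 5.1]
opening: 0.0398
```

```bash
python3 st.py
```

```text
10.3667 [ 0.2206  0.4695 -0.095   1.8613  0.0587  0.8143 -0.7282] [ 0.5905 -0.1521  0.0805] F [-3.7059  2.0491  5.0812] M [ 0.2599  0.8059 -0.0069] op 0.039786673677320604
yaw 42.805267078122085 tilt [-0.0007  0.0004]
d tool share [-0.0034 -0.0004 -0.0673]
```

Call:
{"method": "send_rows", "body": {
  "rot": [
    [0,0,0.03],
    [0,0,0.06],
    [0,0,0.09],
    [0,0,0.12],
    [0,0,0.15],
    [0,0,0.15]
  ],
  "slide": [
    [-0.001,-0.001,0.001],
    [-0.002,-0.001,0.002],
    [-0.002,-0.001,0.003],
    [-0.002,-0.001,0.004],
    [-0.002,-0.001,0.0045],
    [-0.002,-0.001,0.0045]
  ],
  "fingers": [1,1,1,1,1,1]
}}

```text
time: 10.87
tcp_pos: [0.5903, -0.1523, 0.0796]
ee_rot: [-3.039, -0.795, 0.0]
force: [-2.5, 1.2, 4.7]
opening: 0.0397
```

```bash
python3 st.py
```

```text
10.8667 [ 0.1778  0.4687 -0.0395  1.8653  0.0244  0.8083 -0.9331] [ 0.5903 -0.1523  0.0796] F [-2.4539  1.1939  4.6549] M [ 0.3459  0.4685 -0.012 ] op 0.039652449686267875
yaw 29.338155223498344 tilt [-0.0003  0.0003]
d tool share [-0.0019  0.0001 -0.0718]
```

Call:
{"method": "send_rows", "body": {
  "rot": [
    [0,0,0.03],
    [0,0,0.06],
    [0,0,0.09],
    [0,0,0.12],
    [0,0,0.15],
    [0,0,0.15]
  ],
  "slide": [
    [-0.001,-0.001,0.001],
    [-0.001,-0.001,0.002],
    [-0.001,-0.001,0.003],
    [-0.001,-0.001,0.004],
    [-0.001,-0.001,0.0045],
    [-0.001,-0.001,0.0045]
  ],
  "fingers": [1,1,1,1,1,1]
}}

```text
time: 11.37
tcp_pos: [0.5904, -0.1523, 0.0789]
ee_rot: [-3.111, -0.434, -0.001]
force: [0.1, 1.1, 6.3]
opening: 0.0395
```

```bash
python3 st.py
```

```text
11.3667 [ 0.1344  0.4691  0.0162  1.869  -0.0105  0.8033 -1.1376] [ 0.5904 -0.1523  0.0789] F [0.1148 1.0595 6.2551] M [ 0.3232  0.2753 -0.0767] op 0.03950405230493898
yaw 15.87542540687834 tilt [0.0004 0.0002]
d tool share [-0.0022  0.0004 -0.0755]
```

Call:
{"method": "send_rows", "body": {
  "rot": [
    [0,0,0.03],
    [0,0,0.06],
    [0,0,0.09],
    [0,0,0.12],
    [0,0,0.15],
    [0,0,0.15]
  ],
  "slide": [
    [0,0,0.001],
    [0,0,0.002],
    [0,0,0.003],
    [0,0,0.003],
    [0,0,0.003],
    [0,0,0.003]
  ],
  "fingers": [1,1,1,1,1,1]
}}

```text
time: 11.87
tcp_pos: [0.5905, -0.152, 0.0788]
ee_rot: [-3.14, -0.066, -0.001]
force: [-2.8, 3.5, 12.4]
opening: 0.0398
```

```bash
python3 st.py; python3 - <<'E'
from h import *
a=cv2.resize(ctrl.snapshot('scene')[200:280,180:280,::-1],None,fx=5,fy=5,interpolation=cv2.INTER_CUBIC)
b=cv2.resize(ctrl.snapshot('wrist')[130:330,150:400,::-1],None,fx=2,fy=2)
cv2.imwrite('pics/s6.png',np.clip(1.5*np.hstack([a,b]),0,255).astype(np.uint8)[:, :])
im=cv2.imread('pics/s6.png');cv2.imwrite('pics/s6.png',cv2.resize(im,(800,320)))
E
```

```text
11.8667 [ 0.0904  0.4699  0.0723  1.8719 -0.0464  0.8008 -1.3417] [ 0.5905 -0.152   0.0788] F [-2.8075  3.5352 12.4242] M [ 0.8488  0.841  -0.0044] op 0.03975896981711899
yaw 2.3971830659631577 tilt [0.0006 0.0005]
d tool share [-0.0026  0.0025 -0.0761]
```

View pics/s6.png

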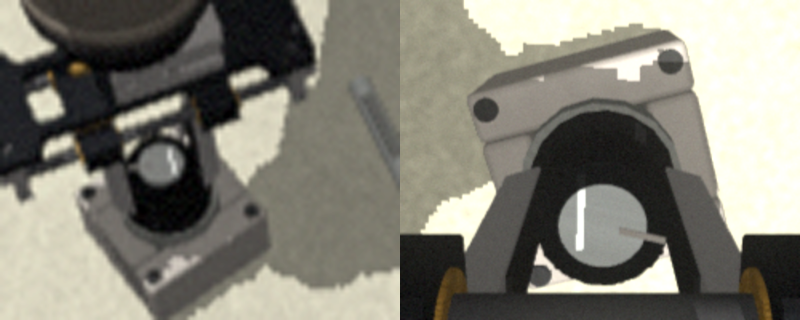

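Call:
{"method": "send_rows", "body": {
  "rot": [
    [0,0,0],
    [0,0,0],
    [0,0,0.03],
    [0,0,0.06],
    [0,0,0.09],
    [0,0,0.12],
    [0,0,0.15]
  ],
  "slide": [
    [0,0,-0.003],
    [0,0,-0.003],
    [0,0,-0.003],
    [0,0,-0.003],
    [0,0,-0.003],
    [0,0,-0.003],
    [0,0,-0.003]
  ],
  "fingers": [1,1,1,1,1,1,1],
  "grip_force": 50
}}

```text
time: 12.55
tcp_pos: [0.5902, -0.152, 0.0788]
ee_rot: [-3.126, 0.304, 0.0]
force: [-2.3, 3.6, 7.4]
opening: 0.0389
```

```bash
python3 st.py
```

```text
12.55 [ 0.0465  0.4717  0.1291  1.8747 -0.0823  0.8003 -1.5455] [ 0.5902 -0.152   0.0788] F [-2.2923  3.6302  7.39  ] M [1.0999 0.4903 0.5039] op 0.03889555382378936
yaw -11.096687852210845 tilt [-0.      0.0005]
d tool share [-0.0006  0.0028 -0.0758]
```

Call:
{"method": "send_rows", "body": {
  "rot": [
    [0,0,0.03],
    [0,0,0.06],
    [0,0,0.09],
    [0,0,0.12],
    [0,0,0.15],
    [0,0,0.15]
  ],
  "slide": [
    [0,0,0],
    [0,0,0],
    [0,0,0],
    [0,0,0],
    [0,0,0],
    [0,0,0]
  ],
  "fingers": [1,1,1,1,1,1]
}}

```text
time: 13.05
tcp_pos: [0.5902, -0.1517, 0.0788]
ee_rot: [-3.069, 0.67, 0.001]
force: [-2.5, 4.2, 7.1]
opening: 0.0396
```

```bash
python3 st.py;python3 - <<'E'
from h import *
b=cv2.resize(ctrl.snapshot('wrist')[130:330,150:400,::-1],None,fx=3,fy=3)
cv2.imwrite('pics/w7.png',np.clip(1.8*b,0,255).astype(np.uint8))
E
```

```text
13.05 [ 0.0017  0.4749  0.1866  1.8776 -0.1194  0.8    -1.749 ] [ 0.5902 -0.1517  0.0788] F [-2.5212  4.178   7.0956] M [1.1947 0.5592 0.6174] op 0.03955060302610428
yaw -24.623556018167925 tilt [-0.0002  0.0007]
d tool share [ 0.0007  0.0042 -0.076 ]
```

View pics/w7.png

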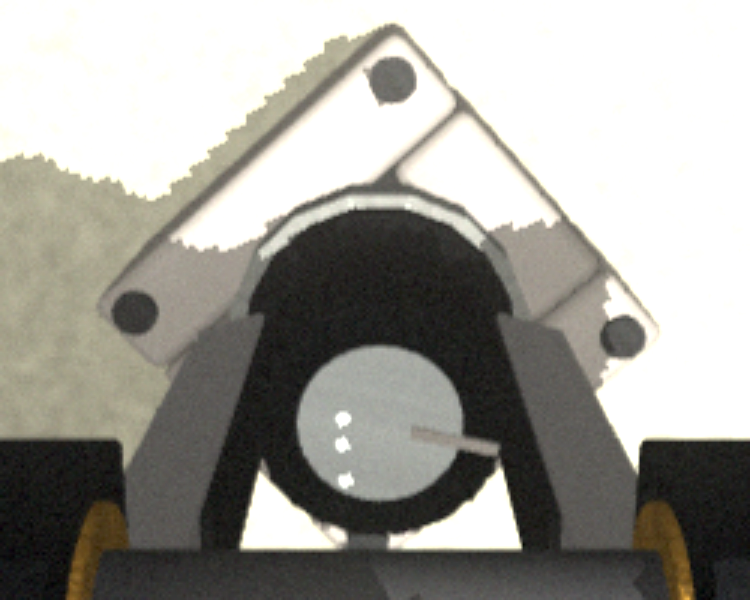

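Call:
{"method": "send_rows", "body": {
  "rot": [
    [0,0,0.03],
    [0,0,0.06],
    [0,0,0.09],
    [0,0,0.12],
    [0,0,0.12],
    [0,0,0.12]
  ],
  "slide": [
    [0,0,0],
    [0,0,0],
    [0,0,0],
    [0,0,0],
    [0,0,0],
    [0,0,0]
  ],
  "fingers": [1,1,1,1,1,1],
  "grip_force": 60
}}

```text
time: 13.6
tcp_pos: [0.5903, -0.1515, 0.0788]
ee_rot: [-2.994, 0.951, 0.001]
force: [-0.8, 5.5, 6.8]
opening: 0.0391
```

```bash
python3 st.py
```

```text
13.6 [-0.0334  0.4784  0.2321  1.8797 -0.1491  0.8004 -1.9082] [ 0.5903 -0.1515  0.0788] F [-0.8197  5.4809  6.8195] M [1.4327 0.4497 0.7369] op 0.03907909111751053
yaw -35.23886466330577 tilt [-0.0002  0.0008]
d tool share [ 0.0016  0.005  -0.0761]
```

Call:
{"method": "send_rows", "body": {
  "rot": [
    [0,0,0.03],
    [0,0,0.06],
    [0,0,0.06],
    [0,0,0.06]
  ],
  "slide": [
    [0,0,0],
    [0,0,0],
    [0,0,0],
    [0,0,0]
  ],
  "fingers": [1,1,1,1]
}}

```text
time: 13.93
tcp_pos: [0.5903, -0.1514, 0.0788]
ee_rot: [-2.946, 1.09, 0.001]
force: [-0.8, 6.6, 8.1]
opening: 0.0392
```

```bash
python3 st.py
```

```text
13.9333 [-0.0512  0.4805  0.2552  1.8809 -0.1644  0.8009 -1.9885] [ 0.5903 -0.1514  0.0788] F [-0.8213  6.6073  8.0631] M [1.5645 0.4908 0.9731] op 0.03919959080731522
yaw -40.61488916218201 tilt [-0.0003  0.0009]
d tool share [ 0.0026  0.0052 -0.0762]
```

Call:
{"method": "send_rows", "body": {
  "rot": [
    [0,0,-0.04],
    [0,0,-0.08],
    [0,0,-0.12],
    [0,0,-0.15],
    [0,0,-0.15],
    [0,0,-0.15],
    [0,0,-0.15],
    [0,0,-0.15],
    [0,0,-0.15],
    [0,0,-0.15],
    [0,0,-0.15],
    [0,0,-0.15]
  ],
  "slide": [
    [0,0,-0.002],
    [0,0,-0.003],
    [0,0,-0.004],
    [0,0,-0.005],
    [0,0,-0.005],
    [0,0,-0.005],
    [0,0,-0.005],
    [0,0,-0.005],
    [0,0,-0.005],
    [0,0,-0.005],
    [0,0,-0.005],
    [0,0,-0.005]
  ],
  "fingers": [1,1,1,1,1,0,0,0,0,0,0,0]
}}

```text
time: 14.93
tcp_pos: [0.5901, -0.1526, 0.0797]
ee_rot: [-3.053, 0.742, -0.0]
force: [-0.1, 0.1, -0.1]
opening: 0.0824
```

```bash
python3 st.py
```

```text
14.9333 [-0.0065  0.4745  0.1988  1.8776 -0.126   0.8014 -1.7891] [ 0.5901 -0.1526  0.0797] F [-0.1475  0.0739 -0.1467] M [0.0661 0.0098 0.0576] op 0.08237922248170897
yaw -27.327928172982865 tilt [0. 0.]
d tool share [-0.0008 -0.0001 -0.0713]
```

Call:
{"method": "send_rows", "body": {
  "rot": [
    [0,0,0],
    [0,0,0],
    [0,0,0],
    [0,0,0],
    [0,0,0],
    [0,0,0],
    [0,0,0]
  ],
  "slide": [
    [0,0,-0.05],
    [0,0,-0.15],
    [0,0,-0.3],
    [0,0,-0.45],
    [0,0,-0.6],
    [0,0,-0.7],
    [0,0,-0.7]
  ],
  "fingers": [0,0,0,0,0,0,0]
}}

```text
time: 15.52
tcp_pos: [0.592, -0.1532, 0.2251]
ee_rot: [-3.052, 0.743, -0.011]
force: [1.5, 0.6, -0.9]
opening: 0.0939
```

```bash
python3 - <<'E'
from h import *
s=ctrl.read_state();print(s['time'],s['tcp_pos'],s['force'])
cv2.imwrite('pics/w8.png',ctrl.snapshot('wrist')[:,:,::-1])
a=ctrl.snapshot('scene')[:,:,::-1];cv2.imwrite('pics/s8.png',a)
f=lambda x,y:cv2.resize(a[y:y+80,x:x+80],None,fx=5,fy=5,interpolation=cv2.INTER_CUBIC)
cv2.imwrite('pics/s8c.png',np.clip(1.5*np.hstack([f(180,205),f(297,170)]),0,255).astype(np.uint8))
E
```

```text
15.5167 [ 0.592  -0.1532  0.2251] [ 1.5236  0.6491 -0.8878]
```

View pics/w8.png

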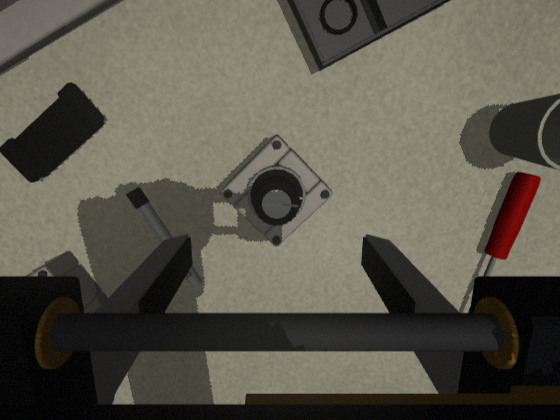

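View pics/s8c.png

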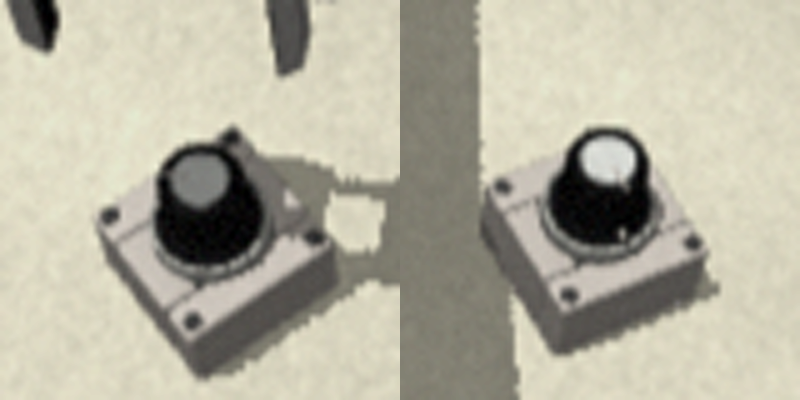

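View pics/s8.png

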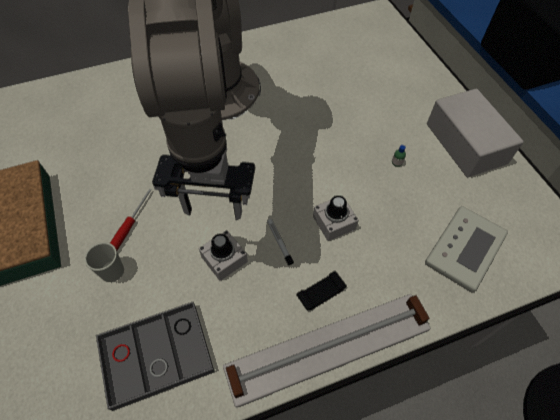

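```bash
python3 - <<'E'
from h import *
i=ctrl.camera_info('wrist');im=ctrl.snapshot('wrist')[:,:,::-1];s=ctrl.camera_info('scene')
cv2.imwrite('pics/w9.png',np.clip(1.8*cv2.resize(im[125:255,205:345],None,fx=4,fy=4,interpolation=cv2.INTER_CUBIC),0,255).astype(np.uint8))
np.savez('w9.npz',**i)
print(proj(i,[.590,-.1523,.1]),proj(i,[.590,-.1523,.117]),proj(s,[.590,-.1523,.1]),proj(s,[.590,-.1523,.117]),ctrl.read_state()['tcp_pos'])
E
```

```text
(np.float64(275.41843354656413), np.float64(203.24341421850846)) (np.float64(275.3533380482991), np.float64(208.05517348068534)) (np.float64(219.28030394707034), np.float64(239.79778306956882)) (np.float64(218.4571957693358), np.float64(236.18047080462475)) [ 0.5899 -0.1525  0.2198]
```

View pics/w9.png

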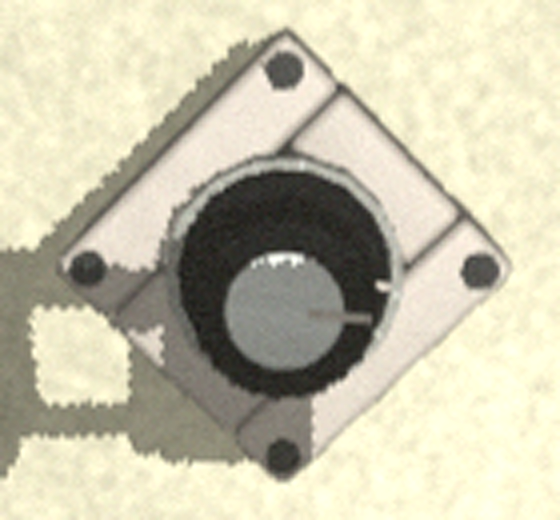

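```bash
python3 -c "
from workcell import ctrl
print(ctrl.hand_in())"
```

```text
the job is handed in; nothing more can be done
None
```

The plug is screwed fully down and tightened until the knob gave, then released. I handed the job in at about 15.6 s; the hand-in gives no verdict.

- **Drop:** I gripped the knob of the raised plug, the one on the robot's right (y ≈ −0.15), at 15 N. I turned it about 48° anticlockwise under light pressure until the downward resistance vanished. It then went down about 7.6 mm to a firm stop.
- **Screwing down:** I turned it about 165° clockwise, following the 24 mm pitch. The moment readings stayed below 0.2 N m. One side load of about 6 N appeared and I eased it. The total descent was about 17.5 mm, against 17 mm nominal.
- **Tightening:** At 50–60 N grip the moment rose from 0.50 to 0.62, 0.74 and finally 0.97 N m with the height unchanged. That means the knob gave past 0.2 rad, up to its stop. I judged this from torque only, as the knob angle was not measured. I backed off about 13°, opened the gripper and rose clear.

**Last checks:**
- The knob top lies where a 100 mm height predicts, to about 1 px in the wrist view and 1–2 px in the scene view.
- The flange looks the same as on the other foot.
- The knob and flange marks agree within about 3°, so the knob has sprung back.
- By eye in the pictures, the small things have not moved.
- Nothing failed; the only disagreement was millimetre-level scatter in the measured position and height.

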